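# Lay out the writing-set display

## Task

Lay out the sample writing set for customers from the pieces in front of you (not from the stock at the far right): lay the tape roll flat on the middle of the closed ink tin and stand the stamp upright on the middle of the roll; lay the pen on the plain notebook, along the notebook's long middle line and centred on it; lay the eraser flat on the same notebook, parallel to the pen and level with the pen's middle, halfway between the pen and the long edge that faces the ink tin. Let go of everything and leave the notebook, the tin, the stapler and the glass jar where they are.

Things in the scene. Friction and masses are not known exactly. Their poses are not given: they have to be found in the camera images.
- notebook: plain sage-green closed notebook lying flat, fixed to the table, 180 (its x) x 130 (its y) x 8 mm thick. Origin: centre of its underside; x runs along its long side (away from the robot at yaw 0), z up. Its place is swapped with the ink tin's between starts (either may be on the left) and it is turned up to 0.35 rad
- ink_tin: flat dark-green ink-pad tin with a pale label, lid shut and staying shut, fixed to the table, 65 (x) x 96 (y) x 14 mm high, flat top. Origin: centre of its underside, z up. Turned up to 0.5 rad. A like tin, like tape rolls and pens lie as stock at the far right, beyond the red pencil sharpener and more than 0.65 m to the robot's right: not meant
- tape_roll: roll of green paper tape lying flat, loose, 48 mm across, 15 mm high, about 22 g. Origin: centre of its underside, z up (the axis of the roll). The hole in it is closed to contact (solid disc). Grasp across its diameter
- stamp: hand stamp standing upright, loose, 66 mm high, about 35 g: wooden foot 24 (x) x 36 (y) x 14 mm, above it a turned red handle at most 20 mm across on its vertical axis, from 14 to 66 mm. Origin: centre of its underside, z up. Grasp the handle about 45 mm above the underside; its turn about the vertical does not matter
- pen: orange rollerball pen lying flat, loose, 143 mm long along its y, 10 mm wide (x), 12 mm high with its clip (contact height 10 mm), about 18 g; it does not roll. Origin: middle of its length, at its underside, z up. Grasp across its width; its balance point lies about 7 mm from the origin towards +y. Starts lying across in front of the robot within 0.3 rad of the world y axis
- eraser: white eraser in a blue card sleeve lying flat, loose, 21 (x) x 45 (y, its length) x 12 mm high, about 14 g. Origin: centre of its underside, z up. Can be grasped across its width or by its two ends
- stapler: green desk stapler, a bystander, loose, 135 mm long (along its y), 36 mm wide, 49 mm high, standing between notebook and tin with its length pointing away from the robot. Origin: centre of its underside. Leave it alone
- seal_jar: glass jar of wax seal sticks, a bystander, loose, 96 mm across, 147 mm high, at the back left of the middle. Origin: centre of its underside. Leave it alone

How it is judged:
By the outcome, as a careful person would: the job done as asked, in the order asked, and still so for the second after the job is handed in, with the robot touching nothing.
It also fails if it takes over 109 s, if anything falls off the work surface, if the arm or the gripper's body presses on something with over 40 N, if the wrist force passes 120 N, or if a joint passes its speed limit or range.

## Robot

A 6-joint arm with a two-finger parallel gripper is mounted at the origin on a cart in front of the work surface, level with it; the furniture and walls round the work are solid. World frame = base frame: x ahead of the robot, y to its left, z up, the work surface at z = 0. Lengths are in m, angles in rad, forces in N, time in s.
With the tool pointing down it reaches from about 0.35 to 0.85 m from the base axis. Payload 8.1 kg.
Tool frame: the origin (TCP) lies at the very end of the fingers, on their centre line; the grasp point (between the pads) lies 19 mm behind it; z points along the fingers, y is the line along which they close (so a half turn about z gives the same grasp; the last joint's range is limited). The gripper opens to 93 mm and grips with 3 to 60 N. Pads are 15 mm wide; open, the fingers measure 128 mm over their backs; the gripper's body (75 mm by 188 mm) begins 65 mm behind the grasp point.
Start: joints at [-1.205, 0.13, 1.488, -0, 1.523, -0.085], TCP at [0.261, -0.54, 0.219] pointing down, gripper open.
Joint ranges: [-2.96, 2.96], [-0.89, 2.26], [0.02, 2.5], [-1.34, 4.48], [0, 2.73], [-2.66, 2.66]. Speed limits (rad/s): [2.39, 2.39, 2.79, 3.14, 3.14, 3.14].

## Interface

Orientations are given as a rotation vector (axis times angle).
In Python, from plant import monitor, eyes, ticket gives the robot as it stands.
- The arm moves only by the tool arm_command, never from a script. Its argument "deltas" is a list that holds one entry, the list of rows, each a list of 6 numbers: the shift along the world's x, y, z in cm, then the turn, a rotation vector about the world's x, y, z in degrees. In form: [[[tx, ty, tz, rx, ry, rz], ...]]. A call has 1 to 12 rows; each row shifts and turns the commanded pose from where the row before left it; what a row does not reach is not made up. A row lasts 1/12 s, in which the tool goes at most 41.7 mm and 7.16 degrees, less where a joint would pass 70% of its speed; a pose out of reach is approached as far as the arm can. A call is refused whole if a number of a shift passes 4.17 or a number of a turn 7.16, either way. A call with a gripper value outside its range is refused whole. "gripper" is the opening, from -1 (shut) to 1 (fully open), set as the call begins (left out, the last holds). The fingers move at their own pace and stop on an object; "squeeze" is the grip in N (left out, the last holds). Time passes only in rows, so rows that do not move let the fingers close. It gives the time, the measured TCP pose, the force, the opening and the grip force at its end, in the units of the state.
- monitor.read_state(): the state, without advancing time (a new reading comes with each control period).
- eyes.read_camera(name): name is "scene" or "top"; returns the picture (480x640x3 uint8, blue, green, red); there is no depth.
- eyes.camera_model(name): a dict with "fx", "fy", "cx", "cy" (pixels), "rvec" (rotation vector, rad) and "tvec" (3), from world to camera coordinates, as OpenCV has them. Camera axes: x right, y down, z forward; pixel columns grow to the right and rows downward; lengths in m; the calibration is good to about 2 mm. A picture is of the moment at which its call begins. camera_model takes no time and is no camera call.
- ticket.close_job(): hands the job in; it is judged then, once.
The state is a dict: "t": time; "q": joint angles; "dq": joint speeds; "joint_torque": joint torques, N m; "tool_pos": TCP position; "orientation": TCP orientation; "force": force on the tool from outside, world axes, zero at the start; "wrist_torque": the same for the moment, N m; "opening": finger opening in m; "gripper_force": force on a finger pad.
Only numpy, scipy, OpenCV 4.12 (cv2) and the standard library are available. Lean on these libraries where they do the work, as an engineer would, in place of code of your own. Each camera call takes 0.05 s, during which the arm holds its last target. There are 200 camera calls.

## Working session

There is one attempt and no reset: what is moved stays moved. The work goes in short steps, Python scripts to look and compute and a tool call to move; the robot and the scene stay as the last step left them, time stands still between calls to the robot, and variables do not carry over. Pictures are saved under pics/ and viewed, at most 14 in all, crops included, and the job is handed in when it is done.

Besides the shell and the picture viewer there is one more tool, called after "Emit:" by a JSON object that holds its "api" and its "payload", one argument or row to a line. arm_command: Moves the arm, as the interface text tells. Its arguments: {"type":"object","properties":{"deltas":{"type":"array"},"gripper":{"type":"number"},"squeeze":{"type":"number"}},"required":["deltas"]}

```bash
mkdir -p pics
cat > h.py <<'E'
import numpy as np, cv2
from plant import monitor, eyes, ticket
def cam(n):
    m=eyes.camera_model(n); K=np.array([[m['fx'],0,m['cx']],[0,m['fy'],m['cy']],[0,0,1.]])
    return K,cv2.Rodrigues(np.array(m['rvec'],float))[0],np.array(m['tvec'],float).ravel()
def px2w(n,pts,z):
    K,R,t=cam(n); out=[]
    for u,v in pts:
        d=R.T@np.linalg.solve(K,[u,v,1.]); c=-R.T@t
        out.append(c+d*(z-c[2])/d[2])
    return np.array(out)
def w2px(n,P):
    K,R,t=cam(n); p=(np.atleast_2d(P)@R.T+t)@K.T
    return p[:,:2]/p[:,2:]
E
python3 - <<'E'
from h import *
for n in ('scene','top'):
    cv2.imwrite(f'pics/{n}0.png',eyes.read_camera(n)); K,R,t=cam(n); print(n,K[0,0],-R.T@t,R.round(2).tolist())
s=monitor.read_state(); print(s['t'],s['tool_pos'],s['orientation'],s['opening'])
E
```

```text
scene 584.8280284228114 [-0.26025862  0.77108692  0.61835314] [[-0.65, -0.76, 0.02], [-0.35, 0.28, -0.89], [0.67, -0.59, -0.45]]
top 442.9869957598813 [ 0.44874235 -0.00874593  1.2294704 ] [[-0.01, -1.0, -0.02], [-0.99, 0.01, -0.12], [0.12, 0.02, -0.99]]
0.1 [ 0.26124334 -0.5395719   0.21768596] [-3.06050951e+00 -7.01768277e-01  3.92513891e-04] 0.09331014466275278
```

View pics/top0.png

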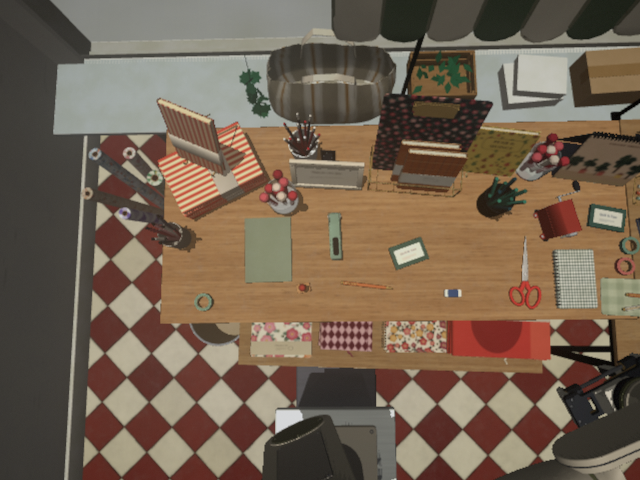

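View pics/scene0.png

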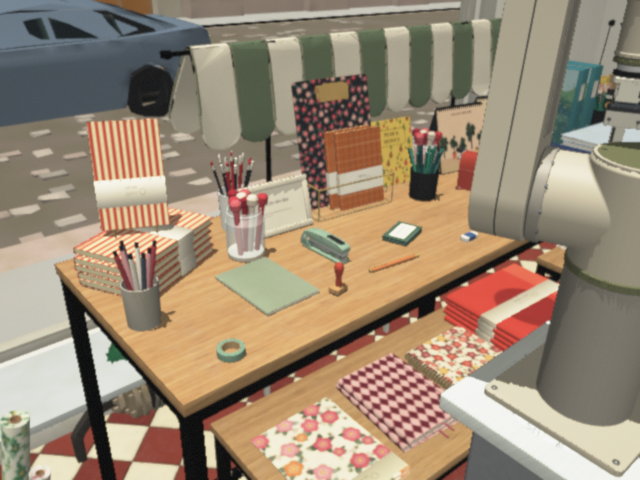

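The top view shows the notebook around (268,250), tin (408,253), tape (204,302), stamp (305,288), pen (367,285), eraser (453,293) and stapler (335,236). I'll enlarge crops of these.

Run:
```python
import cv2
im=cv2.imread('pics/top0.png')
for n,x,y in (('a',190,210),('b',325,210)):
    c=cv2.resize(im[y:y+110,x:x+150],None,fx=5,fy=5,interpolation=cv2.INTER_CUBIC)
    for k in range(0,150,10):
        cv2.putText(c,str(x+k),(k*5,8),0,.3,(255,255,255),1); cv2.line(c,(k*5,10),(k*5,14),(255,255,255),1)
        if k<110: cv2.putText(c,str(y+k),(0,k*5+4),0,.3,(255,255,255),1)
    cv2.imwrite(f'pics/top0{n}.png',c)
```

```text
(no output)
```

View pics/top0a.png

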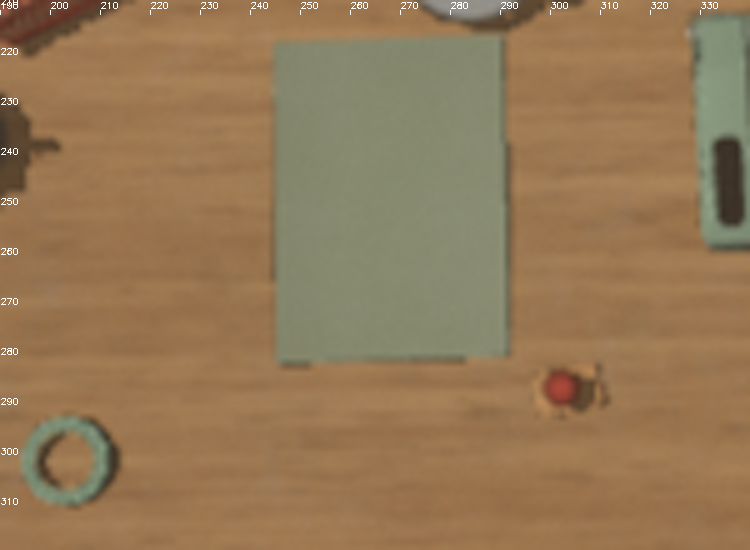

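View pics/top0b.png

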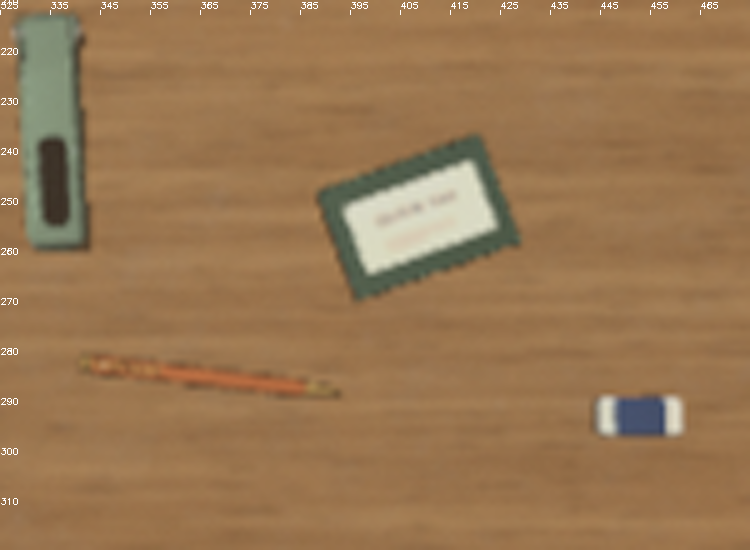

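```bash
cat > fit.py <<'E'
from h import *
from scipy.optimize import least_squares
def box(x,y,yaw,sx,sy,z0,z1):
    c,s=np.cos(yaw),np.sin(yaw)
    return np.array([[x+c*a*sx/2-s*b*sy/2,y+s*a*sx/2+c*b*sy/2,z] for a in(-1,1) for b in(-1,1) for z in(z0,z1)])
def cyl(x,y,yaw,d,_,z0,z1):
    th=np.linspace(0,2*np.pi,60)
    return np.array([[x+d/2*np.cos(t),y+d/2*np.sin(t),z] for t in th for z in(z0,z1)])
def hullmask(im,win,thr=14):
    u0,v0,u1,v1=win; c=cv2.resize(im[v0:v1,u0:u1],None,fx=4,fy=4,interpolation=cv2.INTER_CUBIC)
    lab=cv2.cvtColor(c,cv2.COLOR_BGR2LAB).astype(float)
    bg=np.median(np.concatenate([lab[:6].reshape(-1,3),lab[-6:].reshape(-1,3)]),0)
    d=np.sqrt((((lab-bg)*[.35,1,1])**2).sum(2))
    cs,_=cv2.findContours((d>thr).astype(np.uint8),cv2.RETR_EXTERNAL,cv2.CHAIN_APPROX_NONE)
    k=cv2.convexHull(max(cs,key=cv2.contourArea)).reshape(-1,2).astype(float)
    return (k+.5)/4-.5+[u0,v0]
def sup(P,n=24):
    th=np.linspace(0,2*np.pi,n,endpoint=False)+.01; D=np.c_[np.cos(th),np.sin(th)]
    return (P@D.T).max(0)
def fit(model,p0,dims,obs):
    f=lambda p:np.concatenate([sup(w2px(n,model(*p,*dims)))-sup(h)for n,h in obs])
    r=least_squares(f,p0,loss='soft_l1',f_scale=.5); return r.x,np.sqrt(np.mean(f(r.x)**2))
E
python3 - <<'E'
from fit import *
T=cv2.imread('pics/top0.png'); S=cv2.imread('pics/scene0.png')
items={'nb':(box,(.18,.13,0,.008),(268,250),(236,216,300,290),(212,254,322,313)),
'tin':(box,(.065,.096,0,.014),(408,253),(380,230,436,276),(378,217,427,248)),
'tape':(cyl,(.048,0,0,.015),(204,302),(190,290,220,318),(212,333,251,367)),
'eraser':(box,(.021,.045,0,.012),(453,293),(437,282,470,304),(456,229,480,244)),
'pen':(box,(.010,.143,0,.010),(367,285),(335,274,400,296),(362,250,424,276))}
for k,(m,d,c,wt,ws) in items.items():
    p=px2w('top',[c],.01)[0]; ht=hullmask(T,wt); hs=hullmask(S,ws)
    for nm,o in (('top',[('top',ht)]),('scene',[('scene',hs)]),('both',[('top',ht),('scene',hs)])):
        x,e=fit(m,[p[0],p[1],0.02],d,o); print(k,nm,x.round(4),round(e,2))
# stamp: knob red
for n,im,w in (('top',T,(295,280,315,297)),('scene',S,(325,255,352,300))):
    u0,v0,u1,v1=w; c=im[v0:v1,u0:u1].astype(float); r=(c[...,2]-c[...,1]>70)&(c[...,1]<75)
    v,u=np.nonzero(r); print(n,'knob',u.mean()+u0,v.mean()+v0,r.sum(),v.min()+v0,v.max()+v0)
    if n=='top': print(px2w(n,[(u.mean()+u0,v.mean()+v0)],.06))
    else:
        for z in (.014,.04,.06): print(z,px2w('scene',[(u.mean()+u0,v.mean()+v0)],z))
print('stamp foot scene ctr', w2px('scene',[.33,.15,0]))
print(px2w('top',[(190+567/5,210+392/5)],.012))
E
```

```text
nb top [0.5821 0.1803 0.0172] 0.59
nb scene [ 0.5852  0.1789 -0.0209] 3.31
nb both [ 0.583   0.1804 -0.0028] 2.54
tin top [ 0.5643 -0.2075  0.3261] 0.56
tin scene [ 0.5638 -0.2069  0.359 ] 0.53
tin both [ 0.564  -0.2073  0.3465] 0.57
tape top [0.4376 0.3576 0.02  ] 0.27
tape scene [0.436  0.3587 0.02  ] 0.39
tape both [0.4368 0.3583 0.02  ] 0.44
eraser top [ 0.4544 -0.324   0.0041] 0.59
eraser scene [ 0.4557 -0.3287  0.0375] 1.05
eraser both [ 0.4542 -0.3253  0.0255] 1.03
pen top [ 0.4773 -0.0822 -0.0114] 10.74
pen scene [ 0.4758 -0.0857 -0.0347] 1.93
pen both [ 0.4766 -0.0867 -0.035 ] 7.34
top knob 301.5882352941176 287.11764705882354 17 285 289
[[0.47326621 0.08313085 0.06      ]]
scene knob 338.6216216216216 273.1621621621622 37 267 284
0.014 [[0.50647627 0.05045442 0.014     ]]
0.04 [[0.47349041 0.0814569  0.04      ]]
0.06 [[0.44811667 0.10530496 0.06      ]]
stamp foot scene ctr [[363.38864809 336.25575569]]
[[0.4707214  0.08194937 0.012     ]]
```

Emit:
{"api": "arm_command", "payload": {
  "deltas": [
    [[1.5, 3.7, -0.3, 0, 0, 2.7], [1.5, 3.7, -0.3, 0, 0, 2.7], [1.5, 3.7, -0.3, 0, 0, 2.7], [1.5, 3.7, -0.3, 0, 0, 2.7], [1.5, 3.7, -0.3, 0, 0, 2.7], [1.5, 3.7, -0.3, 0, 0, 2.7], [1.5, 3.7, -0.3, 0, 0, 2.7], [1.5, 3.7, -0.3, 0, 0, 2.7], [1.5, 3.7, -0.3, 0, 0, 2.7], [1.5, 3.7, -0.3, 0, 0, 2.7], [1.5, 3.7, -0.3, 0, 0, 2.7], [1.5, 3.7, -0.3, 0, 0, 2.7]]
  ],
  "gripper": 1,
  "squeeze": 12
}}

```text
t: 1.1
tool_pos: [0.4415, -0.0941, 0.1824]
orientation: [2.743, 1.532, -0.0]
force: [0.4, -0.6, -0.0]
opening: 0.0932
gripper_force: 0.0
```

Run:
```python
from h import *
im=cv2.imread('pics/scene0.png'); x,y=205,240
c=cv2.resize(im[y:y+85,x:x+225],None,fx=3.5,fy=3.5,interpolation=cv2.INTER_CUBIC); cv2.imwrite('pics/sc_a.png',c)
print(px2w('top',[(340.6,282.0),(392.8,288.2)],.005))
print(px2w('top',[(190+a/5-.4,210+b/5-.4) for a,b in ((275,44),(504,36),(510,355),(277,362))],.008))
```

```text
[[ 0.48718944 -0.0201722   0.005     ]
 [ 0.46856077 -0.16288651  0.005     ]]
[[0.66832901 0.24671144 0.008     ]
 [0.67089281 0.11775393 0.008     ]
 [0.49254128 0.11469162 0.008     ]
 [0.49023107 0.24360579 0.008     ]]
```

View pics/sc_a.png

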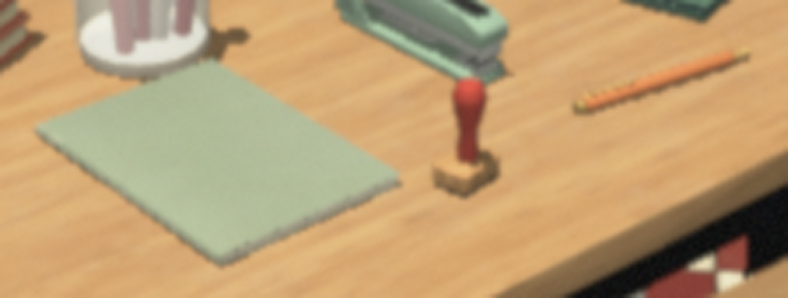

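The scene crop shows the notebook's top face at (37,130), (212,60), (400,182) and (222,258). The stamp foot is around (466,172), and the pen runs from (575,107) to (747,55).

Emit:
{"api": "arm_command", "payload": {
  "deltas": [
    [[0, 3.8, -0.45, 0, 0, 2.65], [0, 3.8, -0.45, 0, 0, 2.65], [0, 3.8, -0.45, 0, 0, 2.65], [0, 3.8, -0.45, 0, 0, 2.65], [0, 3.8, -0.45, 0, 0, 2.65], [0, 3.8, -0.45, 0, 0, 2.65], [0, 3.8, -0.45, 0, 0, 2.65], [0, 3.8, -0.45, 0, 0, 2.65], [0, 3.8, -0.45, 0, 0, 2.65], [0, 3.8, -0.45, 0, 0, 2.65], [0, 3.5, -0.45, 0, 0, 2.65], [-0.5, 3.5, -0.45, 0, 0, 2.65]]
  ]
}}

```text
t: 2.1
tool_pos: [0.4362, 0.3557, 0.1279]
orientation: [2.218, 2.225, -0.001]
force: [0.6, -0.1, 0.1]
opening: 0.093
gripper_force: 0.0
```

Run:
```python
from h import *
f=lambda L:[(205+(a+.5)/3.5-.5,240+(b+.5)/3.5-.5) for a,b in L]
nb=px2w('scene',f([(37,130),(212,60),(400,182),(222,258)]),.008); print(nb,nb.mean(0))
p=px2w('scene',f([(575,107),(747,55)]),.005);print(p,p.mean(0))
print(px2w('scene',f([(466,190)]),.0),px2w('scene',f([(469,90)]),.06))
s=monitor.read_state(); print(s['t'],s['tool_pos'],s['orientation'],s['q'])
```

```text
[[0.66117363 0.25123662 0.008     ]
 [0.66780987 0.12094447 0.008     ]
 [0.48416382 0.12283842 0.008     ]
 [0.48518784 0.24569502 0.008     ]] [0.57458379 0.18517863 0.008     ]
[[ 0.48691368 -0.01914143  0.005     ]
 [ 0.46590899 -0.15299503  0.005     ]] [ 0.47641134 -0.08606823  0.005     ]
[[0.46382568 0.09063007 0.        ]] [[0.47081922 0.08472138 0.06      ]]
2.1 [0.43619178 0.3557401  0.12793293] [ 2.21798832e+00  2.22464967e+00 -5.05809815e-04] [ 5.93220674e-01  9.17320297e-02  1.69787712e+00 -2.34004011e-04
  1.35226687e+00  5.90272615e-01]
```

Emit:
{"api": "arm_command", "payload": {
  "deltas": [
    [[0.1, 0.3, -2.5, 0, 0, 0], [0, 0, -2.5, 0, 0, 0], [0, 0, -2.5, 0, 0, 0], [0, 0, -2.5, 0, 0, 0], [0, 0, -1.4, 0, 0, 0], [0, 0, -0.6, 0, 0, 0], [0, 0, -0.3, 0, 0, 0], [0, 0, 0, 0, 0, 0]]
  ]
}}

```text
t: 2.77
tool_pos: [0.4373, 0.3568, 0.0054]
orientation: [-2.221, -2.222, 0.001]
force: [-0.1, -0.2, -0.7]
opening: 0.0932
gripper_force: 0.0
```

Emit:
{"api": "arm_command", "payload": {
  "deltas": [
    [[0, 0, 0, 0, 0, 0], [0, 0, 0, 0, 0, 0], [0, 0, 0, 0, 0, 0], [0, 0, 0, 0, 0, 0], [0, 0, 0, 0, 0, 0], [0, 0, 0, 0, 0, 0], [0, 0, 0, 0, 0, 0], [0, 0, 0, 0, 0, 0]]
  ],
  "gripper": -1
}}

```text
t: 3.43
tool_pos: [0.4375, 0.357, 0.0057]
orientation: [2.221, 2.222, 0.0]
force: [-0.3, -0.8, 1.1]
opening: 0.0475
gripper_force: 12.0
```

Emit:
{"api": "arm_command", "payload": {
  "deltas": [
    [[0, 0, 1.5, 0, 0, 0], [0, 0, 2.5, 0, 0, 0], [0, 0, 3, 0, 0, 0], [0, 0, 3, 0, 0, 0], [0.8, -3.7, 0, 0, 0, 0], [0.8, -3.7, 0, 0, 0, 0], [0.8, -3.7, 0, 0, 0, 0], [0.8, -3.7, 0, 0, 0, 0], [0.8, -3.7, 0, 0, 0, 0], [0.8, -3.7, 0, 0, 0, 0], [0.8, -3.7, 0, 0, 0, 0], [0.8, -3.7, 0, 0, 0, 0]]
  ]
}}

```text
t: 4.43
tool_pos: [0.5014, 0.0592, 0.1057]
orientation: [2.221, 2.222, 0.0]
force: [0.5, 0.2, 0.2]
opening: 0.0472
gripper_force: 12.0
```

Emit:
{"api": "arm_command", "payload": {
  "deltas": [
    [[0.75, -3.2, 0, 0, 0, 0], [0.75, -3.2, 0, 0, 0, 0], [0.75, -3.2, 0, 0, 0, 0], [0.75, -3.2, 0, 0, 0, 0], [0.75, -3.2, 0, 0, 0, 0], [0.75, -3.2, 0, 0, 0, 0], [0.75, -3.2, 0, 0, 0, 0], [0.75, -3.2, 0, 0, 0, 0], [0.3, -1.3, -2, 0, 0, 0], [0, 0, -3, 0, 0, 0], [0, 0, 0, 0, 0, 0], [0, 0, 0, 0, 0, 0]]
  ]
}}

```text
t: 5.43
tool_pos: [0.5622, -0.2071, 0.0534]
orientation: [-2.218, -2.218, 0.003]
force: [0.3, 0.3, 0.4]
opening: 0.0477
gripper_force: 12.0
```

Run:
```python
from h import *
a=eyes.read_camera('top'); b=eyes.read_camera('scene'); cv2.imwrite('pics/top1.png',a); cv2.imwrite('pics/scene1.png',b)
A=cv2.resize(a[205:310,330:450],(480,420),interpolation=cv2.INTER_CUBIC);B=cv2.resize(b[190:260,360:440],(480,420),interpolation=cv2.INTER_CUBIC)
cv2.imwrite('pics/c1.png',np.hstack([A[:,:400],B[:,:400]]))
s=monitor.read_state(); print(s['t'],s['tool_pos'],s['orientation'],s['opening'],s['gripper_force'])
```

```text
5.5333 [ 0.56480562 -0.20763555  0.05673938] [2.21988775e+00 2.22243479e+00 4.59082760e-04] 0.04735522166371842 12.000015377998352
```

View pics/c1.png

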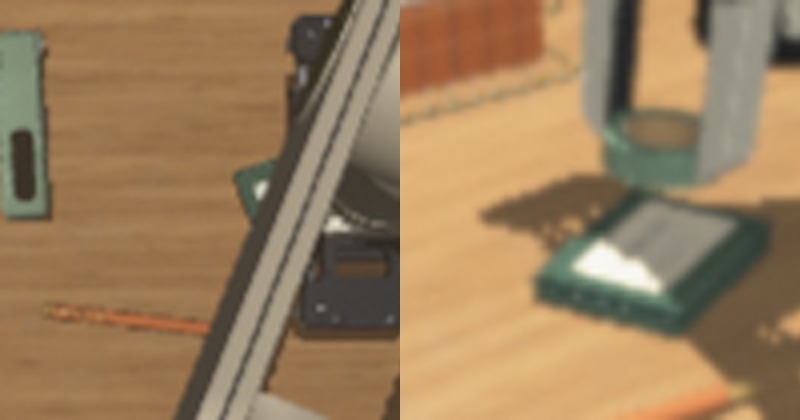

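The roll is held level above the tin. Next I lower and release it.

Emit:
{"api": "arm_command", "payload": {
  "deltas": [
    [[-0.1, 0, -1.5, 0, 0, 0], [0, 0, -1.2, 0, 0, 0], [0, 0, -0.6, 0, 0, 0], [0, 0, -0.3, 0, 0, 0], [0, 0, -0.1, 0, 0, 0], [0, 0, 0, 0, 0, 0], [0, 0, 0, 0, 0, 0], [0, 0, 0, 0, 0, 0]]
  ]
}}

```text
t: 6.2
tool_pos: [0.5638, -0.2081, 0.0191]
orientation: [2.22, 2.222, 0.0]
force: [-0.5, -0.3, 1.6]
opening: 0.0476
gripper_force: 12.0
```

Emit:
{"api": "arm_command", "payload": {
  "deltas": [
    [[0, 0, 0, 0, 0, 0], [0, 0, 0, 0, 0, 0], [0, 0, 0, 0, 0, 0], [0, 0, 1.0, 0, 0, 0], [0, 0, 2.5, 0, 0, 0], [0, 0, 3.5, 0, 0, 0], [0, 0, 4, 0, 0, 0], [-1.1, 3.6, 0, 0, 0, 0], [-1.1, 3.6, 0, 0, 0, 0], [-1.1, 3.6, 0, 0, 0, 0], [-1.1, 3.6, 0, 0, 0, 0], [-1.1, 3.6, 0, 0, 0, 0]]
  ],
  "gripper": 1
}}

```text
t: 7.2
tool_pos: [0.5079, -0.0267, 0.1296]
orientation: [2.221, 2.221, 0.001]
force: [0.5, -0.2, 0.9]
opening: 0.0931
gripper_force: 0.0
```

Emit:
{"api": "arm_command", "payload": {
  "deltas": [
    [[-1.2, 3.6, 0, 0, 0, 0], [-1.2, 3.6, 0, 0, 0, 0], [-1.2, 3.6, 0, 0, 0, 0], [0, 0, 0, 0, 0, 0], [0, 0, 0, 0, 0, 0]]
  ]
}}

```text
t: 7.62
tool_pos: [0.4721, 0.0816, 0.1295]
orientation: [2.216, 2.226, 0.001]
force: [-0.1, -0.5, 0.6]
opening: 0.0932
gripper_force: 0.0
```

Run:
```python
from h import *
a=eyes.read_camera('top'); b=eyes.read_camera('scene'); cv2.imwrite('pics/top2.png',a); cv2.imwrite('pics/scene2.png',b)
A=cv2.resize(a[225:285,370:440],(480,420),interpolation=cv2.INTER_CUBIC);B=cv2.resize(b[240:310,305:385],(480,420),interpolation=cv2.INTER_CUBIC);C=cv2.resize(b[195:260,370:450],(480,420),interpolation=cv2.INTER_CUBIC)
cv2.imwrite('pics/c2.png',cv2.resize(np.hstack([A,B,C]),(800,233),interpolation=cv2.INTER_AREA))
s=monitor.read_state(); print(s['t'],s['tool_pos'],s['orientation'],s['opening'],s['gripper_force'])
print(w2px('top',[.564,-.2073,.029]),w2px('scene',[.564,-.2073,.029]))
```

```text
7.7167 [0.47289502 0.079531   0.12931201] [2.21955972e+00 2.22182580e+00 7.19739300e-04] 0.09295466720680616 0.0
[[409.31090522 252.4605859 ]] [[402.75945947 224.57647171]]
```

View pics/c2.png

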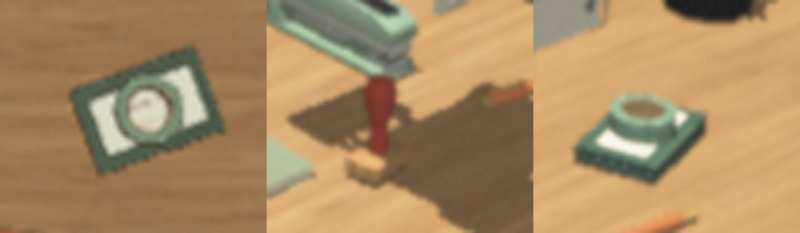

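The roll sits centred on the tin, and the stamp stands below the gripper.

Emit:
{"api": "arm_command", "payload": {
  "deltas": [
    [[-0.1, 0.4, -2.5, 0, 0, 0], [0, 0, -2.5, 0, 0, 0], [0, 0, -2.5, 0, 0, 0], [0, 0, -1.8, 0, 0, 0], [0, 0, -0.7, 0, 0, 0], [0, 0, -0.3, 0, 0, 0], [0, 0, 0, 0, 0, 0], [0, 0, 0, 0, 0, 0]]
  ]
}}

```text
t: 8.38
tool_pos: [0.4726, 0.0834, 0.0269]
orientation: [2.221, 2.22, 0.002]
force: [-0.2, -0.6, 0.1]
opening: 0.093
gripper_force: 0.0
```

Emit:
{"api": "arm_command", "payload": {
  "deltas": [
    [[0, 0, 0, 0, 0, 0], [0, 0, 0, 0, 0, 0], [0, 0, 0, 0, 0, 0], [0, 0, 0, 0, 0, 0], [0, 0, 0, 0, 0, 0], [0, 0, 0, 0, 0, 0], [0, 0, 0, 0, 0, 0], [0, 0, 0, 0, 0, 0], [0, 0, 0, 0, 0, 0]]
  ],
  "gripper": -1,
  "squeeze": 8
}}

```text
t: 9.13
tool_pos: [0.4714, 0.084, 0.0256]
orientation: [-2.221, -2.222, 0.0]
force: [0.3, -0.3, 0.2]
opening: 0.0376
gripper_force: 0.0
```

Emit:
{"api": "arm_command", "payload": {
  "deltas": [
    [[0, 0, 0, 0, 0, 0], [0, 0, 0, 0, 0, 0], [0, 0, 0, 0, 0, 0], [0, 0, 0, 0, 0, 0], [0, 0, 0, 0, 0, 0], [0, 0, 0, 0, 0, 0], [0, 0, 0, 0, 0, 0]]
  ]
}}

```text
t: 9.72
tool_pos: [0.4714, 0.0839, 0.0256]
orientation: [2.221, 2.222, 0.0]
force: [0.4, 0.1, -0.5]
opening: 0.019
gripper_force: 8.0
```

Emit:
{"api": "arm_command", "payload": {
  "deltas": [
    [[0, 0, 1.5, 0, 0, 0], [0, 0, 2.5, 0, 0, 0], [0, 0, 3.0, 0, 0, 0], [0, 0, 3.0, 0, 0, 0], [1.1, -3.4, 0, 0, 0, 0], [1.1, -3.4, 0, 0, 0, 0], [1.1, -3.4, 0, 0, 0, 0], [1.1, -3.4, 0, 0, 0, 0], [1.1, -3.4, 0, 0, 0, 0], [1.1, -3.4, 0, 0, 0, 0], [1.1, -3.4, 0, 0, 0, 0], [1.1, -3.4, 0, 0, 0, 0]]
  ]
}}

```text
t: 10.72
tool_pos: [0.5596, -0.1899, 0.1255]
orientation: [-2.221, -2.222, -0.0]
force: [-0.1, -0.3, -1.4]
opening: 0.019
gripper_force: 8.0
```

Emit:
{"api": "arm_command", "payload": {
  "deltas": [
    [[0.4, -2.0, 0, 0, 0, 0], [0, 0, -2, 0, 0, 0], [0, 0, -2, 0, 0, 0], [0, 0, -1.5, 0, 0, 0], [0, 0, 0, 0, 0, 0], [0, 0, 0, 0, 0, 0], [0, 0, 0, 0, 0, 0]]
  ]
}}

```text
t: 11.3
tool_pos: [0.564, -0.2082, 0.0717]
orientation: [2.22, 2.221, 0.001]
force: [0.5, -0.5, -0.4]
opening: 0.0191
gripper_force: 8.0
```

Run:
```python
from h import *
b=eyes.read_camera('scene'); cv2.imwrite('pics/scene3.png',b)
cv2.imwrite('pics/c3.png',cv2.resize(b[170:260,360:450],(540,540),interpolation=cv2.INTER_CUBIC))
s=monitor.read_state(); print(s['t'],s['tool_pos'],s['orientation'],s['opening'],s['gripper_force'])
```

```text
11.35 [ 0.56437875 -0.20834366  0.07221201] [2.21918326e+00 2.22083601e+00 1.09739381e-03] 0.01900861951737064 7.999985712231137
```

View pics/c3.png

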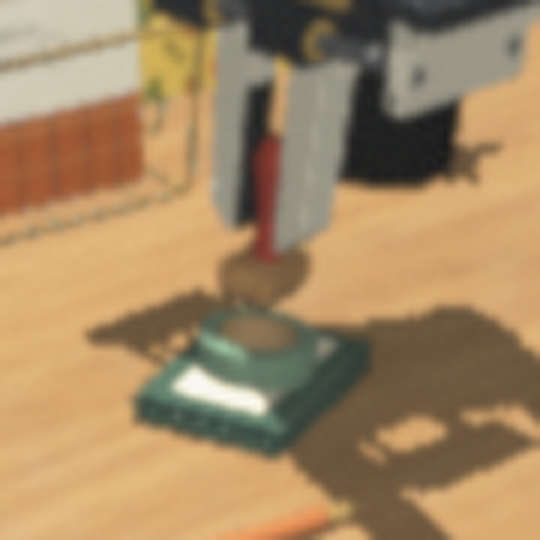

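The stamp hangs upright over the roll. Next I lower and release it.

Emit:
{"api": "arm_command", "payload": {
  "deltas": [
    [[0, 0.1, -0.6, 0, 0, 0], [0, 0, -0.5, 0, 0, 0], [0, 0, -0.3, 0, 0, 0], [0, 0, -0.2, 0, 0, 0], [0, 0, -0.1, 0, 0, 0], [0, 0, 0, 0, 0, 0], [0, 0, 0, 0, 0, 0], [0, 0, 0, 0, 0, 0]]
  ]
}}

```text
t: 12.02
tool_pos: [0.5641, -0.2071, 0.0544]
orientation: [2.22, 2.221, 0.001]
force: [0.5, 0.5, 4.9]
opening: 0.0189
gripper_force: 8.0
```

Emit:
{"api": "arm_command", "payload": {
  "deltas": [
    [[0, 0, 0, 0, 0, 0], [0, 0, 0, 0, 0, 0], [0, 0, 0, 0, 0, 0], [0, 0, 1.0, 0, 0, 0], [0, 0, 2.5, 0, 0, 0], [0, 0, 3.5, 0, 0, 0], [0, 0, 4, 0, 0, 0], [-2.1, 3.1, 0, 0, 0, -2], [-2.1, 3.1, 0, 0, 0, -2], [-2.2, 3.1, 0, 0, 0, -2], [-2.2, 3.0, 0, 0, 0, -2], [0, 0, 0, 0, 0, 0]]
  ],
  "gripper": 1
}}

```text
t: 13.02
tool_pos: [0.4735, -0.0797, 0.1629]
orientation: [-2.367, -2.059, 0.001]
force: [-0.9, 0.4, -0.8]
opening: 0.0916
gripper_force: 0.0
```

Run:
```python
from h import *
a=eyes.read_camera('top'); b=eyes.read_camera('scene'); cv2.imwrite('pics/top4.png',a); cv2.imwrite('pics/scene4.png',b)
A=cv2.resize(a[225:300,330:440],(440,300),interpolation=cv2.INTER_CUBIC);B=cv2.resize(b[180:280,350:450],(400,400),interpolation=cv2.INTER_CUBIC)[:300]
cv2.imwrite('pics/c4.png',cv2.resize(np.hstack([A,B]),(800,286)))
s=monitor.read_state(); print(s['t'],s['tool_pos'],s['orientation'],s['opening'])
```

```text
13.1167 [ 0.47705398 -0.0832245   0.16433263] [2.36757971e+00 2.06339713e+00 7.68609314e-04] 0.09257969253676791
```

View pics/c4.png

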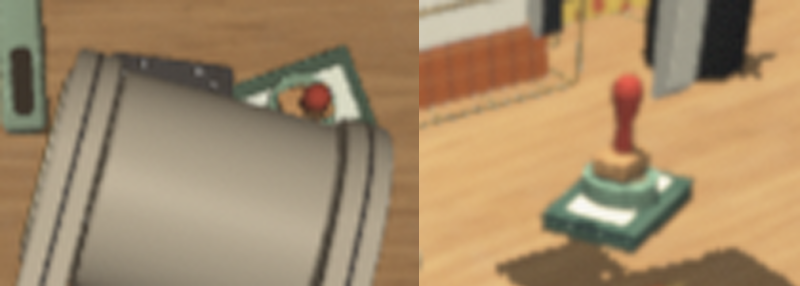

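The stamp stands upright on the roll. Next is the pen.

Emit:
{"api": "arm_command", "payload": {
  "deltas": [
    [[0.1, -0.1, -3.0, 0, 0, 0], [0, 0, -3.5, 0, 0, 0], [0, 0, -3.5, 0, 0, 0], [0, 0, -3.0, 0, 0, 0], [0, 0, -2.0, 0, 0, 0], [0, 0, -0.8, 0, 0, 0], [0, 0, -0.3, 0, 0, 0], [0, 0, 0, 0, 0, 0], [0, 0, 0, 0, 0, 0]]
  ]
}}

```text
t: 13.87
tool_pos: [0.48, -0.0858, 0.0043]
orientation: [2.369, 2.06, 0.002]
force: [0.7, -0.9, 0.8]
opening: 0.0928
gripper_force: 0.0
```

Emit:
{"api": "arm_command", "payload": {
  "deltas": [
    [[0, 0, 0, 0, 0, 0], [0, 0, 0, 0, 0, 0], [0, 0, 0, 0, 0, 0], [0, 0, 0, 0, 0, 0], [0, 0, 0, 0, 0, 0], [0, 0, 0, 0, 0, 0], [0, 0, 0, 0, 0, 0], [0, 0, 0, 0, 0, 0], [0, 0, 0, 0, 0, 0], [0, 0, 0, 0, 0, 0], [0, 0, 0, 0, 0, 0], [0, 0, 0, 0, 0, 0]]
  ],
  "gripper": -1,
  "squeeze": 12
}}

```text
t: 14.87
tool_pos: [0.4784, -0.085, 0.0026]
orientation: [-2.37, -2.062, 0.0]
force: [0.5, 0.1, 0.7]
opening: 0.0174
gripper_force: 0.0
```

Emit:
{"api": "arm_command", "payload": {
  "deltas": [
    [[0, 0, 0, 0, 0, 0], [0, 0, 0, 0, 0, 0], [0, 0, 0, 0, 0, 0], [0, 0, 0, 0, 0, 0], [0, 0, 0, 0, 0, 0], [0, 0, 0, 0, 0, 0]]
  ]
}}

```text
t: 15.37
tool_pos: [0.4784, -0.0851, 0.0026]
orientation: [-2.37, -2.062, 0.0]
force: [0.2, 0.3, 0.1]
opening: 0.0096
gripper_force: 12.0
```

Emit:
{"api": "arm_command", "payload": {
  "deltas": [
    [[0, 0, 1.5, 0, 0, 0], [0, 0, 2.5, 0, 0, 0], [0, 0, 3.5, 0, 0, 0], [0, 0, 3.5, 0, 0, 0], [0.6, 1.5, 0, 0, 0, -4.5], [0.6, 1.5, 0, 0, 0, -4.5], [0.6, 1.5, 0, 0, 0, -4.5], [0.6, 1.5, 0, 0, 0, -4.5], [0.6, 1.5, 0, 0, 0, -4.5], [0.6, 1.5, 0, 0, 0, -4.5], [0.6, 1.5, 0, 0, 0, -4.5], [0.6, 1.5, 0, 0, 0, -4.5]]
  ]
}}

```text
t: 16.37
tool_pos: [0.5266, 0.0357, 0.1125]
orientation: [-2.894, -1.223, 0.0]
force: [0.1, -0.5, -1.0]
opening: 0.0097
gripper_force: 12.0
```

Emit:
{"api": "arm_command", "payload": {
  "deltas": [
    [[0.6, 1.5, 0, 0, 0, -4.5], [0.6, 1.5, 0, 0, 0, -4.5], [0.6, 1.5, 0, 0, 0, -4.5], [0.6, 1.5, 0, 0, 0, -4.5], [0.6, 1.5, 0, 0, 0, -4.5], [0.6, 1.5, -1, 0, 0, -4.5], [0.6, 1.5, -1, 0, 0, -4.5], [0.6, 1.4, -1.5, 0, 0, -4.5], [0.6, 1.4, -1.5, 0, 0, -4.5], [0.6, 1.4, -1, 0, 0, -4.5], [0, 0, 0, 0, 0, 0], [0, 0, 0, 0, 0, 0]]
  ]
}}

```text
t: 17.37
tool_pos: [0.5856, 0.1821, 0.0517]
orientation: [3.141, 0.033, -0.003]
force: [-0.0, -0.8, 0.7]
opening: 0.0099
gripper_force: 12.0
```

Run:
```python
from h import *
a=eyes.read_camera('top'); b=eyes.read_camera('scene'); cv2.imwrite('pics/top5.png',a); cv2.imwrite('pics/scene5.png',b)
A=cv2.resize(a[205:305,235:335],(500,500),interpolation=cv2.INTER_CUBIC)[:,:300];B=cv2.resize(b[210:335,205:330],(500,500),interpolation=cv2.INTER_CUBIC)
cv2.imwrite('pics/c5.png',np.hstack([A,B]))
s=monitor.read_state(); print(s['t'],s['tool_pos'],s['orientation'],s['opening'],s['q'])
```

```text
17.4667 [0.58661271 0.18143168 0.05327154] [3.14121024e+00 3.17858786e-02 7.66848301e-04] 0.00961830130330928 [ 2.16669966e-01  3.00529834e-01  1.60489199e+00 -3.35585118e-04
  1.23573842e+00  1.76733928e+00]
```

View pics/c5.png

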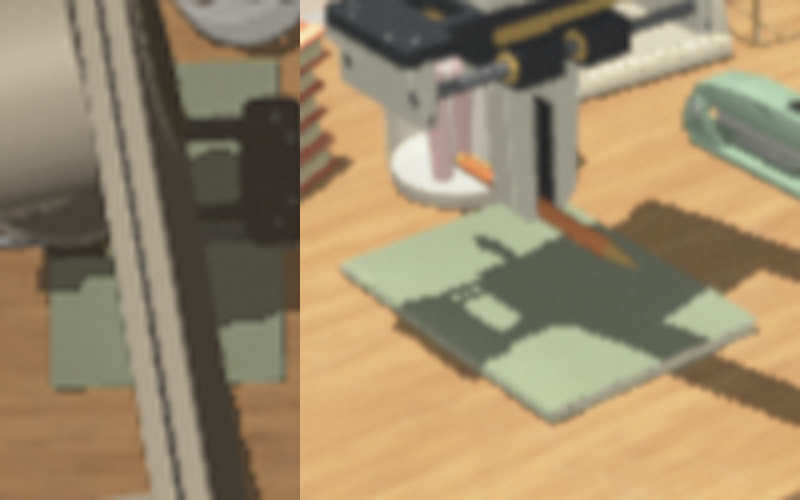

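Run:
```python
from h import *
K,R,t=cam('scene'); c=-R.T@t
for a,b in ((460,158),(632,265)):
    u,v=205+(a-300+.5)/4-.5,210+(b+.5)/4-.5
    d=R.T@np.linalg.solve(K,[u,v,1.]); print(c+d*(.181-c[1])/d[1])
```

```text
[0.65562103 0.181      0.05140722]
[0.5094511  0.181      0.05363185]
```

The pen is held level along the notebook's long axis, with its centre near x=0.582. Next I lower it.

Emit:
{"api": "arm_command", "payload": {
  "deltas": [
    [[-0.1, -0.05, -1.5, 0, 0, 0], [0, 0, -1.3, 0, 0, 0], [0, 0, -0.8, 0, 0, 0], [0, 0, -0.4, 0, 0, 0], [0, 0, -0.2, 0, 0, 0], [0, 0, -0.1, 0, 0, 0], [0, 0, 0, 0, 0, 0], [0, 0, 0, 0, 0, 0], [0, 0, 0, 0, 0, 0]]
  ]
}}

```text
t: 18.22
tool_pos: [0.5856, 0.1813, 0.0104]
orientation: [3.141, 0.029, 0.0]
force: [-3.8, -2.5, 6.6]
opening: 0.0096
gripper_force: 12.0
```

Emit:
{"api": "arm_command", "payload": {
  "deltas": [
    [[0, 0, 0, 0, 0, 0], [0, 0, 0, 0, 0, 0], [0, 0, 0, 0, 0, 0], [0, 0, 1.0, 0, 0, 0], [0, 0, 2.5, 0, 0, 0], [0, 0, 3.7, 0, 0, 0], [0, 0, 4, 0, 0, 0], [0, 0, 3, 0, 0, 0], [-1.0, -3.9, 0, 0, 0, 0], [-1.0, -3.9, 0, 0, 0, 0], [-1.0, -3.9, 0, 0, 0, 0], [-1.0, -3.9, 0, 0, 0, 0]]
  ],
  "gripper": 1
}}

```text
t: 19.22
tool_pos: [0.545, 0.0242, 0.1528]
orientation: [3.141, 0.03, 0.002]
force: [1.0, -0.7, -0.3]
opening: 0.0852
gripper_force: 0.0
```

Emit:
{"api": "arm_command", "payload": {
  "deltas": [
    [[-1.0, -3.9, 0, 0, 0, 0], [-1.0, -3.9, 0, 0, 0, 0], [-1.0, -3.9, 0, 0, 0, 0], [-1.0, -3.9, 0, 0, 0, 0], [-1.0, -3.9, 0, 0, 0, 0], [-1.0, -3.9, 0, 0, 0, 0], [-1.0, -3.9, 0, 0, 0, 0], [-1.0, -3.9, 0, 0, 0, 0], [-1.1, -3.9, 0, 0, 0, 0], [0, 0, 0, 0, 0, 0], [0, 0, 0, 0, 0, 0]]
  ]
}}

```text
t: 20.13
tool_pos: [0.4536, -0.3275, 0.1522]
orientation: [3.141, 0.022, 0.001]
force: [-0.3, -0.1, -0.0]
opening: 0.093
gripper_force: 0.0
```

Run:
```python
from fit import *
a=eyes.read_camera('top'); b=eyes.read_camera('scene'); cv2.imwrite('pics/top6.png',a); cv2.imwrite('pics/scene6.png',b)
A=cv2.resize(a[212:287,235:300],(520,600),interpolation=cv2.INTER_CUBIC)[:,:440]
B=cv2.resize(b[225:325,205:330],(500,400),interpolation=cv2.INTER_CUBIC)
C=np.zeros((600,360,3),np.uint8); C[:288]=cv2.resize(B,(360,288))
C[290:590]=cv2.resize(b[190:260,360:444],(360,300),interpolation=cv2.INTER_CUBIC)
cv2.imwrite('pics/c6.png',np.hstack([A,C]))
s=monitor.read_state(); print(s['t'],s['tool_pos'],s['orientation'],s['opening'],s['force'])
# pen by colour in the notebook windows, plus notebook hull, relative
for n,im,w in (('top',a,(240,212,296,287)),('scene',b,(215,230,320,310))):
    u0,v0,u1,v1=w; c=cv2.resize(im[v0:v1,u0:u1],None,fx=4,fy=4,interpolation=cv2.INTER_CUBIC).astype(float)
    m=((c[...,2]-c[...,1])>45).astype(np.uint8)
    g=(((c[...,1]-c[...,2])>0)).astype(np.uint8)
    cs,_=cv2.findContours(g,0,1); hu=cv2.convexHull(max(cs,key=cv2.contourArea))
    m&=cv2.drawContours(np.zeros_like(m),[cv2.convexHull(hu)],-1,1,-1)
    m&=cv2.erode(cv2.drawContours(np.zeros_like(m),[hu],-1,1,-1),np.ones((9,9),np.uint8))
    hu=(hu.reshape(-1,2)+.5)/4-.5+[u0,v0]
    cs,_=cv2.findContours(m,0,1); k=max(cs,key=cv2.contourArea); r=cv2.minAreaRect(k)
    M=cv2.moments(k); print(n,'pen',r,[(M['m10']/M['m00']+.5)/4-.5+u0,(M['m01']/M['m00']+.5)/4-.5+v0])
    vx,vy,x,y=cv2.fitLine(k,cv2.DIST_L2,0,.01,.01).ravel(); pr=k.reshape(-1,2)@[vx,vy]; o=np.array([x,y]);d=np.array([vx,vy])
    E=[(o+d*(q-o@d)+.5)/4-.5+[u0,v0] for q in (pr.min(),pr.max())]
    P=px2w(n,E,.013); print(P, P.mean(0), 'yaw',np.arctan2(*(P[1]-P[0])[[1,0]]))
    print('nb',fit(box,[.581,.181,.018],(.18,.13,0.,.008),[(n,hu)]))
```

```text
20.2333 [ 0.45455661 -0.32499414  0.1519046 ] [-3.14094565e+00 -2.75442371e-02 -3.60663344e-04] 0.09262601536767275 [ 1.23667522  0.83685352 -0.4360731 ]
top pen ((108.99562072753906, 153.45814514160156), (151.1345977783203, 10.948640823364258), 88.79817199707031) [266.9474680240146, 251.7786152440616]
[[0.6306087  0.18403101 0.013     ]
 [0.52536998 0.18134012 0.013     ]] [0.57798934 0.18268557 0.013     ] yaw -3.116028843296349
nb (array([ 0.58035028,  0.18104555, -0.0076485 ]), np.float64(1.3988503263578953))
scene pen ((198.272216796875, 196.10748291015625), (172.01205444335938, 18.313888549804688), 33.310630798339844) [265.00925837624766, 279.3386499459597]
[[0.64792398 0.18445429 0.013     ]
 [0.52679831 0.18118889 0.013     ]] [0.58736115 0.18282159 0.013     ] yaw -3.1146403673682506
nb (array([ 0.58938838,  0.17803996, -0.02301251]), np.float64(2.2420084813871535))
```

View pics/c6.png

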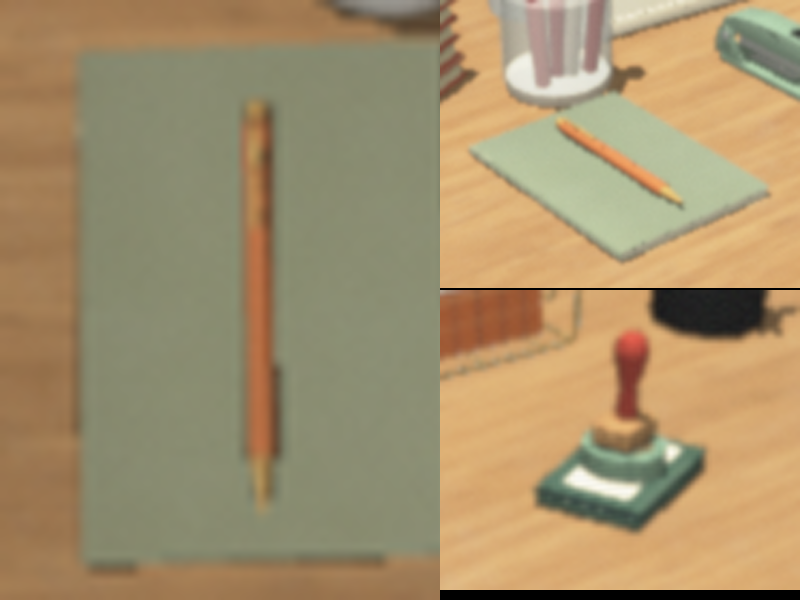

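The pen lies along the notebook; in the crop its ends are at (258,100) and (262,512), with the left edge at x≈80. The offset needs a sub-pixel check against the edges.

Run:
```python
from h import *
a=cv2.imread('pics/top6.png').astype(float); f=a[...,2]-a[...,1]
def cross(p,lv,rise):
    for i in range(len(p)-1):
        if (p[i]-lv)*(p[i+1]-lv)<=0 and (p[i+1]>p[i])==rise: return i+(lv-p[i])/(p[i+1]-p[i])
    return np.nan
L,Rr,Pc,Pl=[],[],[],[]
for v in range(222,280):
    r=f[v]; lo=np.median(r[250:260]); hl=np.median(r[232:240]); hr=np.median(r[298:303])
    l=238+cross(r[238:252],(lo+hl)/2,False); g=284+cross(r[284:300],(lo+hr)/2,True)
    w=np.clip(r[258:277]-lo-4,0,None)
    wl=px2w('top',[(l,v)],.008)[0]; wr=px2w('top',[(g,v)],.008)[0]; m=(wl+wr)/2
    if w.max()>25:
        q=px2w('top',[(258+(w*np.arange(19)).sum()/w.sum(),v)],.013)[0]; Pc.append([q[0],q[1]-m[1]])
    L.append([m[0],m[1],wl[1]-wr[1]])
L=np.array(L);Pc=np.array(Pc); ok=~np.isnan(L[:,1])
k=np.polyfit(L[ok,0],L[ok,1],1);print('midline yaw,y(.581)',k[0],np.polyval(k,.581),'width',np.nanmedian(L[:,2]))
print('pen dev from midline (m): fit',np.polyfit(Pc[:,0]-.581,Pc[:,1],1),np.nanmedian(Pc[:,1]),Pc[:,0].min(),Pc[:,0].max())
ys=[]
for u in (250,253,256,259,276,279,282,285):
    c=f[:,u]; lo=np.median(c[230:270]); t=214+cross(c[214:226],(lo+c[214])/2,False) if u<275 else np.nan; b=274+cross(c[274:290],(lo+np.median(c[286:290]))/2,True)
    ys.append([px2w('top',[(u,t)],.008)[0][0],px2w('top',[(u,b)],.008)[0][0]])
print(np.array(ys).round(4))
gd=a[...,0]; 
for u in (266,267,268): print(u,a[218:230,u].astype(int).tolist(),a[268:280,u].astype(int).tolist())
```

```text
midline yaw,y(.581) 0.018556230664776907 0.18100935826292536 width 0.13053056995509227
pen dev from midline (m): fit [0.00321937 0.00170614] 0.0016544312775358117 0.5140158706124017 0.6478059212078413
[[0.6699 0.4887]
 [0.6705 0.4899]
 [0.6703 0.49  ]
 [0.6702 0.4903]
 [   nan 0.4904]
 [   nan 0.4903]
 [   nan 0.4902]
 [   nan 0.4915]]
266 [[108, 136, 139], [111, 138, 135], [112, 138, 136], [110, 138, 135], [111, 138, 135], [111, 138, 135], [98, 135, 148], [85, 138, 168], [76, 123, 158], [71, 113, 155], [78, 129, 173], [85, 139, 181]] [[72, 109, 157], [83, 124, 154], [96, 136, 155], [99, 136, 147], [99, 132, 139], [99, 127, 130], [107, 133, 132], [112, 140, 137], [111, 138, 135], [111, 138, 135], [111, 138, 136], [112, 139, 137]]
267 [[111, 139, 138], [112, 138, 135], [112, 139, 136], [112, 138, 135], [111, 139, 135], [112, 138, 136], [94, 130, 144], [76, 126, 158], [69, 113, 151], [64, 104, 153], [73, 118, 172], [76, 124, 175]] [[72, 117, 179], [81, 132, 175], [86, 141, 175], [90, 144, 174], [92, 145, 175], [89, 139, 167], [93, 138, 164], [101, 143, 161], [108, 141, 145], [112, 140, 137], [112, 139, 136], [112, 138, 136]]
268 [[112, 139, 136], [111, 137, 135], [111, 138, 135], [110, 137, 134], [110, 137, 134], [110, 138, 135], [97, 125, 129], [72, 101, 115], [56, 82, 105], [54, 80, 116], [57, 85, 128], [54, 83, 128]] [[62, 101, 154], [68, 109, 144], [69, 111, 137], [70, 111, 135], [70, 111, 134], [70, 108, 130], [88, 124, 140], [105, 141, 150], [110, 140, 141], [111, 139, 136], [112, 139, 136], [111, 139, 136]]
```

The pen is within 2 mm of the midline, with parallel yaw, which is good. Next is the eraser.

Emit:
{"api": "arm_command", "payload": {
  "deltas": [
    [[0, 0, -3.0, 0, 0, 0], [0, 0, -3.5, 0, 0, 0], [0, 0, -3.5, 0, 0, 0], [0, 0, -2.5, 0, 0, 0], [0, 0, -1.5, 0, 0, 0], [0, 0, -0.6, 0, 0, 0], [0, 0, -0.3, 0, 0, 0], [0, 0, 0, 0, 0, 0], [0, 0, 0, 0, 0, 0]]
  ]
}}

```text
t: 20.98
tool_pos: [0.4557, -0.3258, 0.0042]
orientation: [3.14, 0.03, 0.003]
force: [0.6, -0.4, 0.4]
opening: 0.0932
gripper_force: 0.0
```

Emit:
{"api": "arm_command", "payload": {
  "deltas": [
    [[0, 0, 0, 0, 0, 0], [0, 0, 0, 0, 0, 0], [0, 0, 0, 0, 0, 0], [0, 0, 0, 0, 0, 0], [0, 0, 0, 0, 0, 0], [0, 0, 0, 0, 0, 0], [0, 0, 0, 0, 0, 0], [0, 0, 0, 0, 0, 0], [0, 0, 0, 0, 0, 0], [0, 0, 0, 0, 0, 0], [0, 0, 0, 0, 0, 0]]
  ],
  "gripper": -1,
  "squeeze": 10
}}

```text
t: 21.9
tool_pos: [0.4544, -0.3255, 0.0026]
orientation: [-3.141, -0.028, 0.0]
force: [0.3, -0.2, -0.1]
opening: 0.0449
gripper_force: 10.0
```

Run:
```python
from h import *
b=cv2.imread('pics/scene6.png'); a=cv2.imread('pics/top6.png')
x,y=215,185; A=cv2.resize(b[y:y+80,x:x+60],None,fx=6,fy=6,interpolation=cv2.INTER_CUBIC)
B=cv2.resize(a[160:220,255:320],None,fx=6,fy=6,interpolation=cv2.INTER_CUBIC); B=np.vstack([B,np.zeros((120,390,3),np.uint8)])
cv2.imwrite('pics/c7.png',np.hstack([A,B]))
```

```text
(no output)
```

View pics/c7.png

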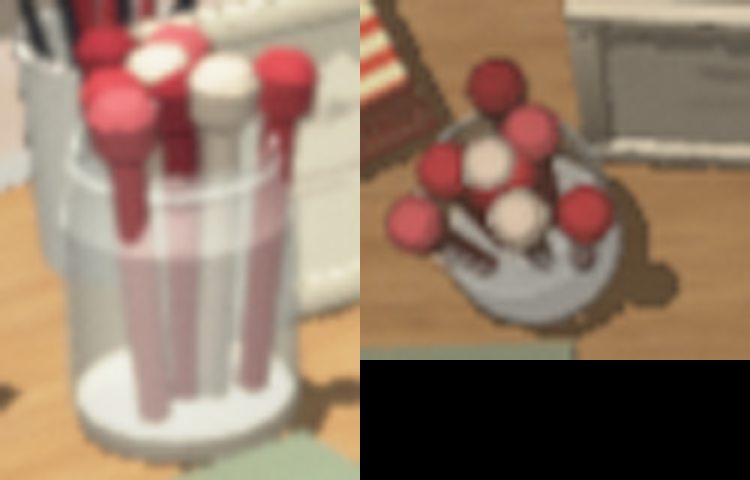

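The jar's base front is around crop pixel (545,322), so x≈0.681. That is close to where the gripper body would end if the eraser is held by its ends. I'll lean the tool back 4° at placement for clearance.

Emit:
{"api": "arm_command", "payload": {
  "deltas": [
    [[0, 0, 2, 0, 0, 0], [0, 0, 3, 0, 0, 0], [0, 0, 3.5, 0, 0, 0], [0, 0, 3.5, 0, 0, 0], [0.48, 2.36, 0, 0, 0, 4.5], [0.48, 2.36, 0, 0, 0, 4.5], [0.48, 2.36, 0, 0, 0, 4.5], [0.48, 2.36, 0, 0, 0, 4.5], [0.48, 2.36, 0, 0, 0, 4.5], [0.48, 2.36, 0, 0, 0, 4.5], [0.48, 2.36, 0, 0, 0, 4.5], [0.48, 2.36, 0, 0, 0, 4.5]]
  ]
}}

```text
t: 22.9
tool_pos: [0.4929, -0.1356, 0.1227]
orientation: [2.977, 1.003, 0.0]
force: [-0.1, 0.2, -0.6]
opening: 0.0447
gripper_force: 10.0
```

Emit:
{"api": "arm_command", "payload": {
  "deltas": [
    [[0.48, 2.36, 0, 0, 0, 4.5], [0.48, 2.36, 0, 0, 0, 4.5], [0.48, 2.36, 0, 0, 0, 4.5], [0.48, 2.36, 0, 0, 0, 4.5], [0.48, 2.36, 0, 0, 0, 4.5], [0.48, 2.36, 0, 0, 0, 4.5], [0.48, 2.36, 0, 0, 0, 4.5], [0.48, 2.36, 0, 0, 0, 4.5], [0.48, 2.36, 0, 0, 0, 4.5], [0.48, 2.36, 0, 0, 0, 4.5], [0.48, 2.36, 0, 0, 0, 4.5], [0.48, 2.36, 0, 0, 0, 4.5]]
  ]
}}

```text
t: 23.9
tool_pos: [0.5505, 0.1477, 0.1226]
orientation: [-2.197, -2.246, 0.0]
force: [-0.6, -1.4, -0.8]
opening: 0.0448
gripper_force: 10.0
```

Emit:
{"api": "arm_command", "payload": {
  "deltas": [
    [[0, 0, -2, 0, -2, 0], [0, 0, -3, 0, -2, 0], [0.5, 0, -2.5, 0, 0, 0], [0.5, 0, 0, 0, 0, 0], [0.5, 0, 0, 0, 0, 0], [0.5, 0, 0, 0, 0, 0], [0.3, 0, 0, 0, 0, 0], [0, 0, 0, 0, 0, 0], [0, 0, 0, 0, 0, 0], [0, 0, 0, 0, 0, 0]]
  ]
}}

```text
t: 24.73
tool_pos: [0.5741, 0.1464, 0.0486]
orientation: [2.166, 2.204, 0.077]
force: [0.1, -0.0, -0.7]
opening: 0.0447
gripper_force: 10.0
```

Run:
```python
from h import *
b=eyes.read_camera('scene'); cv2.imwrite('pics/scene8.png',b)
cv2.imwrite('pics/c8.png',cv2.resize(b[190:330,205:365],(680,595),interpolation=cv2.INTER_CUBIC))
s=monitor.read_state(); print(s['t'],s['tool_pos'],s['opening'],s['force']); print(cv2.Rodrigues(np.array(s['orientation']))[0].round(3))
```

```text
24.7833 [0.5737579  0.14644853 0.04828852] 0.044887011273446034 [-0.027816    0.31762689 -0.42042955]
[[-0.018  0.997  0.071]
 [ 1.     0.018  0.   ]
 [-0.001  0.071 -0.998]]
```

View pics/c8.png

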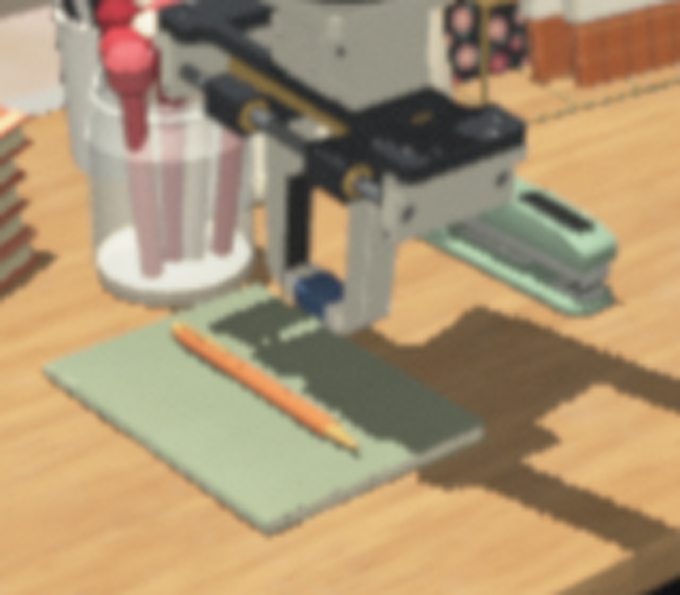

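The eraser hangs by its ends, and the gripper leans back clear of the jar. Next is the slow final approach.

Emit:
{"api": "arm_command", "payload": {
  "deltas": [
    [[0.35, 0, -0.8, 0, 0, 0], [0.35, 0, -0.8, 0, 0, 0], [0, 0, -0.8, 0, 0, 0], [0, 0, -0.6, 0, 0, 0], [0, 0, -0.3, 0, 0, 0], [0, 0, -0.2, 0, 0, 0], [0, 0, 0, 0, 0, 0], [0, 0, 0, 0, 0, 0], [0, 0, 0, 0, 0, 0]]
  ]
}}

```text
t: 25.53
tool_pos: [0.5808, 0.1465, 0.013]
orientation: [2.165, 2.205, 0.077]
force: [0.1, -0.3, -0.6]
opening: 0.0447
gripper_force: 10.0
```

Emit:
{"api": "arm_command", "payload": {
  "deltas": [
    [[0, 0, -0.1, 0, 0, 0], [0, 0, 0, 0, 0, 0], [0, 0, 0, 0, 0, 0]]
  ]
}}

```text
t: 25.78
tool_pos: [0.5805, 0.1464, 0.0118]
orientation: [2.166, 2.205, 0.076]
force: [-0.3, 0.1, 0.2]
opening: 0.0455
gripper_force: 10.0
```

Emit:
{"api": "arm_command", "payload": {
  "deltas": [
    [[0, 0, 0, 0, 0, 0], [0, 0, 0, 0, 0, 0], [0, 0, 0, 0, 0, 0], [0, 0, 0, 0, 0, 0], [0, 0, 0.5, 0, 0, 0], [0, 0, 1, 0, 0, 0], [-0.3, 0, 1.5, 0, 0, 0], [-0.5, 0, 2, 0, 0, 0], [-1, 0, 2.5, 0, 0, 0], [-1.5, 0, 3, 0, 0, 0], [-2, 0, 3, 0, 0, 0], [-2, -1, 2, 0, 0, 0]]
  ],
  "gripper": 0.2
}}

```text
t: 26.78
tool_pos: [0.5081, 0.1376, 0.1711]
orientation: [2.163, 2.204, 0.082]
force: [0.3, -0.3, 1.3]
opening: 0.0559
gripper_force: 0.0
```

Emit:
{"api": "arm_command", "payload": {
  "deltas": [
    [[-1, -4, 0, 0, 2, 0], [-1, -4, 0, 0, 2, 0], [0, -4, 0, 0, 0, 0], [0, -4, 0, 0, 0, 0], [0, -4, 0, 0, 0, 0], [0, -4, 0, 0, 0, 0], [0, -4, 0, 0, 0, 0], [0, -4, 0, 0, 0, 0], [0, -4, 0, 0, 0, 0], [0, -4, 0, 0, 0, 0], [0, -4, 0, 0, 0, 0], [0, -4, 0, 0, 0, 0]]
  ]
}}

```text
t: 27.78
tool_pos: [0.4872, -0.3458, 0.168]
orientation: [2.201, 2.24, 0.0]
force: [0.6, 0.8, 0.5]
opening: 0.0562
gripper_force: 0.0
```

Run:
```python
from h import *
a=eyes.read_camera('top'); b=eyes.read_camera('scene'); cv2.imwrite('pics/top9.png',a); cv2.imwrite('pics/scene9.png',b)
A=cv2.resize(a[205:295,235:345],(660,540),interpolation=cv2.INTER_CUBIC)[:,:400]
B=cv2.resize(b[190:325,205:445],(400,225),interpolation=cv2.INTER_AREA); C=cv2.resize(a[225:285,380:440],(315,315),interpolation=cv2.INTER_CUBIC)
D=np.zeros((540,400,3),np.uint8); D[:225]=B; D[225:,:315]=C
cv2.imwrite('pics/c9.png',np.hstack([A,D]))
s=monitor.read_state(); print(s['t'],s['tool_pos'],s['opening'],s['force'])
```

```text
27.8833 [ 0.48634199 -0.34912028  0.16734659] 0.055731698395643944 [-0.33338051  0.99680026 -0.03149246]
```

View pics/c9.png

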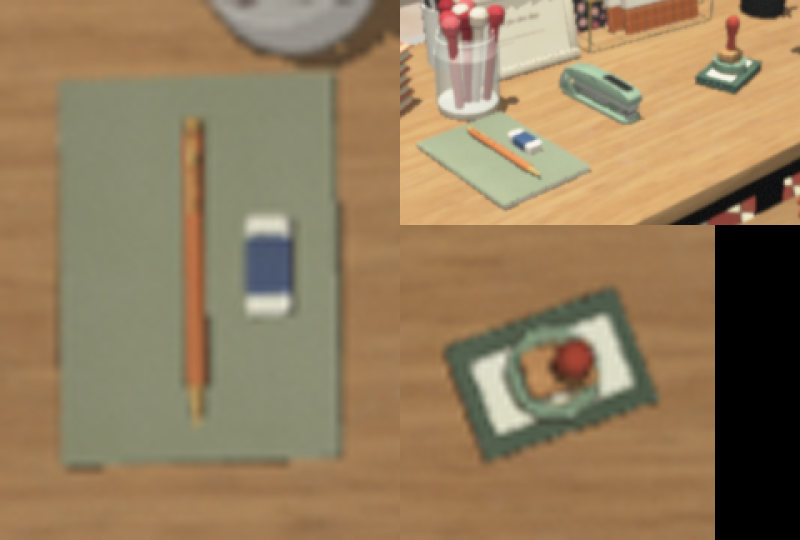

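The pen and eraser lie parallel on the notebook: pen axis at x≈195, eraser centre (269,265), edges x≈60 and 338. Roll and stamp are centred on the tin near (555,372), everything is within about 3 mm, and the bystanders haven't moved.

```bash
python3 -c "
from plant import ticket
print(ticket.close_job())"
```

```text
the job is handed in; nothing more can be done
None
```

The writing set is laid out and handed in at about 28 s. In the last pictures every piece is within about 3 mm of its place, and the notebook, tin, stapler and jar look unmoved.

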